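Fetch the honey and the salt out of the lidded store bin

TASK

Swing the store bin's hinged lid up and over past its balance point so that it stays open on its own. Then lift the honey jar and the salt shaker out and set them down gently, both standing upright wholly on the chopping board, leaving the lemon and all the other things where they are.

Things in the scene. Friction and masses are not known exactly. Their poses are not given: they have to be found in the camera images.
- bin: low white box, fixed to the worktop, 190 (x) x 280 (y) x 106 mm high, walls 7 mm, inner floor 10 mm above its underside, open at the top under the lid. Origin: centre of the underside. Its -x side faces the robot roughly, the lid is hinged along the top of its +x side. Honey jar and salt shaker stand in it, side by side along y (either order).
- lid (a joint): angle of the bin's flat wooden lid in rad: 0 shut, grows as it opens upward and away from the robot, stop at 1.9. The lid (0.4 kg, 200 x 286 mm, underside level with the hinge line, top face 12.5 mm above it) swings freely; its balance point is at about 1.49: below 1.45 it falls shut, above 1.53 it falls open onto the stop and stays there, leaning away from the robot behind the bin, its top about 190 mm above the rim.
- lid_hinge (a point): middle of the hinge line: the top edge of the bin's +x side, 95 mm in +x and 106 mm above the bin's origin. The hinge line runs along the bin's y; axes are the bin's.
- lid_knob (a point): centre of the lid's dark wooden knob, which stands on the lid's top in the middle of the edge away from the hinge. This point lies 172 mm from the hinge line along the lid and 39 mm above its underside; the knob is round, 34 mm across there and stands 42 mm above the lid's top face (this point is 26.5 mm above that face). The lid's front edge is 28 mm beyond it. Axes turn with the lid: z along the knob.
- honey: squat honey jar with a wide screw cap, 58 x 62 mm and 86 mm high, 0.36 kg, nearly round, standing in the bin at first. Origin: centre of its underside, z up.
- salt: slim glass salt shaker with a rounded metal top, 44 mm across and 90 mm high (straight body up to 66 mm, top 34 mm across), 0.1 kg, standing in the bin at first. Origin: centre of its underside, z up.
- board: wooden chopping board, fixed flat on the worktop, 200 (x) x 300 (y) x 22 mm. Origin: centre of its underside, so its top is at z = 22 mm. A lemon lies on its +y end; the rest is free.
- lemon: lemon, 72 x 57 x 58 mm, lying on the +y end of the board, about 105 mm from the board's centre; not to be moved. Origin at its underside.
- mug: green mug, 86 x 118 x 96 mm, bystander at the left of the work; origin at its underside.
- tin: tall food tin, 75 mm across, 110 mm high, bystander at the right; origin at its underside.
- spice: spice jar, 46 mm across, 106 mm high, bystander behind the work; origin at its underside.
- fish: flat tin, 86 mm across, 40 mm high, bystander behind the work; origin at its underside.

How it is judged:
By the outcome, as a careful person would: the job done as asked, in the order asked, and still so for the second after the job is handed in, with the robot touching nothing.
It also fails if it takes over 72 s, if anything falls off the work surface, if the arm or the gripper's body presses on something with over 40 N, if the wrist force passes 120 N, or if a joint passes its speed limit or range.

ROBOT

A 6-joint arm with a two-finger parallel gripper is mounted at the origin on a cart in front of the work surface, level with it; the furniture and walls round the work are solid. World frame = base frame: x ahead of the robot, y to its left, z up, the work surface at z = 0. Lengths are in mm, angles in rad, forces in N, time in s.
With the tool pointing down it reaches from about 300 to 875 mm from the base axis. Payload 6.4 kg.
Tool frame: the origin (TCP) lies midway between the tips of the shut fingers; the grasp point (between the pads) lies r.hold_point_z behind it (r.hold_point_z is the distance from the TCP to the grasp point, in mm); z points along the fingers, y is the line along which they close (so a half turn about z gives the same grasp; the last joint's range is limited). The gripper opens to 88 mm and grips with 3 to 60 N. Pads are 18 mm wide; open, the fingers measure 123 mm over their backs; the gripper's body (75 mm by 187 mm) begins 45 mm behind the grasp point.
Start: joints at [-1.429, 0.181, 1.607, -0, 1.354, -0.206], TCP at [195.994, -540.581, 238.714] pointing down, gripper open.
Joint ranges: [-2.99, 2.99], [-0.89, 2.07], [0.3, 2.58], [-1.14, 4.28], [0, 2.63], [-3.12, 3.12]. Speed limits (rad/s): [2.57, 2.57, 3.01, 3.14, 3.14, 3.14].

INTERFACE

Orientations are given as [roll, pitch, yaw] about the fixed x, y, z axes, in that order (R = Rz(yaw) Ry(pitch) Rx(roll)).
In Python, from plant import r gives the robot as it stands. Calls block until the motion is done:
- r.move_to(position, orientation): joint-space move of the TCP to a pose.
- r.move_straight(position, ori=None, velocity=150): straight line of the TCP; ori=None keeps the orientation; velocity is the mean speed in mm/s.
- r.goto_joints(angles): joint-space move.
- r.move_gripper(opening, strength=None): opening from 0.0 (shut) to 1.0 (fully open); strength is the grip in N (None keeps the last); returns when the fingers have stopped.
- r.wait(seconds).
- r.solve_ik(position, orientation): joint angles nearest the present ones, or None.
- r.get_image(name): name is "scene" or "side" or "wrist"; returns a dict with "color" (480x640x3 uint8, blue, green, red), "camera_matrix" (3x3 intrinsics, pixels), "extrinsics" (4x4, takes a point from camera to world coordinates). Camera axes: x right, y down, z forward; pixel columns grow to the right and rows downward; lengths in mm; the calibration is good to about 2 mm. A picture is of the moment at which its call begins. There is no depth.
A pose or a line that the arm cannot do raises r.MotionError and nothing moves.
- r.sign_off(): hands the job in; it is judged then, once.
Trained networks look in a picture, given as the dict that the camera call returned (one of the last four; its "shot" number tells which), for a name from the list of things; names that differ only in an ending like _2 or _b are one class to them, and where a whole thing is asked for, a point or a joint stands for the part that bears it (a point fixed in the world has none). Each returns a list of dicts, best first, with "p" (0 to 1); they miss things now and then, are a little off and sometimes report something else, mostly with a low value. They report only what shows in the picture. A call takes as long as a camera call.
- r.masks_of(picture, query): "mask" (480x640 bool, what is visible of it) and "position" ([column, row] as shares, 0 to 1, of the picture: columns of its width, rows of its height, amid what is visible of it).
- r.spot_point(picture, query): "position" ([column, row] as shares, 0 to 1, of the picture: columns of its width, rows of its height: a listed point, or the origin of a listed thing).
Readings, each from a call of its own:
- r.current_time_s(): time.
- r.current_q(): joint angles.
- r.current_joint_velocities(): joint speeds.
- r.current_joint_efforts(): joint torques, N m.
- r.current_tcp_pos(): TCP position.
- r.current_ee_rot(): TCP orientation.
- r.current_wrist_force(): force on the tool from outside, world axes, zero at the start.
- r.current_torque(): the same for the moment, N m.
- r.current_opening(): opening from 0.0 (shut) to 1.0 (fully open).
- r.current_grip_force(): force on a finger pad.
Only numpy, scipy, OpenCV 4.12 (cv2) and the standard library are available. Lean on these libraries where they do the work, as an engineer would, in place of code of your own. Each camera call takes 0.05 s, during which the arm holds its last target. There are 200 camera calls.

## Working session

There is one attempt and no reset: what is moved stays moved. The work goes in short steps, each a Python script; the robot and the scene stay as the last script left them, time stands still between calls to the robot, and variables do not carry over. Pictures are saved under pics/ and viewed, at most 10 in all, crops included, and the job is handed in when it is done.

```bash
ls; mkdir -p pics
cat > h.py <<'E'
import numpy as np, cv2
from plant import r
def ray(im,pos):
    K=np.array(im["camera_matrix"]);T=np.array(im["extrinsics"])
    u=np.array([pos[0]*640,pos[1]*480,1.0]); d=T[:3,:3]@np.linalg.solve(K,u)
    return T[:3,3],d/np.linalg.norm(d)
def onz(im,pos,z):
    o,d=ray(im,pos); return o+d*(z-o[2])/d[2]
def tri(rs):
    A=0;b=0
    for o,d in rs:
        P=np.eye(3)-np.outer(d,d);A=A+P;b=b+P@o
    x=np.linalg.solve(A,b); return x,[round(float(np.linalg.norm((np.eye(3)-np.outer(d,d))@(x-o))),1) for o,d in rs]
def proj(im,p):
    T=np.linalg.inv(np.array(im["extrinsics"]));c=T[:3,:3]@np.array(p)+T[:3,3];k=np.array(im["camera_matrix"])@c
    return k[:2]/k[2]
E
python3 - <<'E'
from h import *
np.set_printoptions(precision=1,suppress=True)
a=r.get_image("scene");b=r.get_image("side")
cv2.imwrite("pics/scene0.png",a["color"]);cv2.imwrite("pics/side0.png",b["color"])
for q in ["bin","lid_hinge","lid_knob","board","lemon","mug","tin","spice","fish","honey","salt"]:
    try:
        A=r.spot_point(a,q);B=r.spot_point(b,q)
    except Exception as e: print(q,e);continue
    z=22 if q=="lemon" else 0
    print(q,[(round(x["p"],2),onz(a,x["position"],z)) for x in A[:2]],[(round(x["p"],2),onz(b,x["position"],z)) for x in B[:2]], tri([ray(a,A[0]["position"]),ray(b,B[0]["position"])]) if A and B else "")
print(r.hold_point_z,r.current_ee_rot(),r.current_time_s())
E
```

```text
pics
bin [(0.9, array([ 512. , -236.9,    0. ]))] [(0.63, array([ 501.9, -249.5,    0. ]))] (array([ 532.2, -251.9,  -15.6]), [1.0, 1.0])
lid_hinge [(0.41, array([441.8, 477.4,   0. ]))] [(0.56, array([ 851.6, -245.8,    0. ])), (0.4, array([775.9,   7.6,   0. ]))] (array([-86. , 160.9, 406.9]), [353.2, 353.2])
lid_knob [(0.75, array([444.3, 475.2,   0. ])), (0.38, array([ 681.1, -461.7,   -0. ]))] [(0.56, array([ 727.6, -270.6,    0. ]))] (array([-201.1,  161.1,  462.7]), [359.8, 359.8])
board [(0.77, array([496.5, 224.1,   0. ]))] [(0.58, array([495.1, 208.8,   0. ]))] (array([521.9, 216.2, -16.6]), [1.5, 1.5])
lemon [(0.56, array([487.7, 316.3,  22. ]))] [(0.7, array([ 681.6, -273.4,   22. ])), (0.64, array([476. , 329.1,  22. ]))] (array([1503.9, -120.7, -528.4]), [264.9, 264.9])
mug [(0.91, array([444.9, 473.6,   0. ]))] [(0.71, array([437.3, 486.5,   0. ]))] (array([420. , 476.3,  14.3]), [3.8, 3.8])
tin [(0.42, array([ 772.9, -124.5,    0. ])), (0.21, array([519.3, 316.6,   0. ]))] [(0.88, array([ 480.3, -487.8,    0. ]))] (array([ 2392.2,  -956. , -1001.8]), [64.6, 64.6])
spice [(0.89, array([772.5,   6.6,   0. ]))] [(0.58, array([779.5,  -0.2,   0. ])), (0.49, array([ 839.8, -253.3,   -0. ]))] (array([786.3,   0.9,  -5.5]), [2.1, 2.1])
fish [(0.88, array([ 775.9, -130.2,    0. ]))] [(0.61, array([ 720. , -128.9,   -0. ]))] (array([ 774.4, -130.2,  -12.9]), [12.1, 12.1])
honey [] [] 
salt [(0.62, array([524.9, 313.3,   0. ]))] [] 
18.700000000000003 [-3.1 -0.   0.3] 1.2
```

View pics/scene0.png

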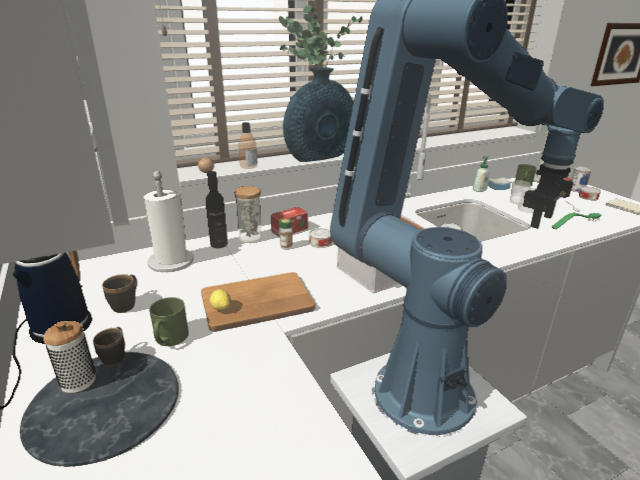

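View pics/side0.png

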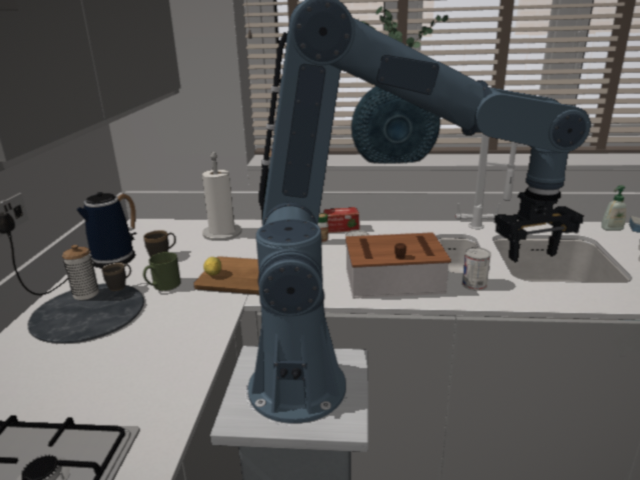

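The scene view is mostly blocked by the arm. The side view shows the bin at about (396,265), its knob at (400,250), the tin at (477,268) and the board with the lemon at (212,266). Next I'll look from above with the wrist camera.

Run:
```python
from h import *
np.set_printoptions(precision=1,suppress=True)
print(r.current_ee_rot())
ims=[]
for i,p in enumerate([[430,-330,400],[430,-200,400]]):
    r.move_to(p,[np.pi,0,0.0]); r.wait(.2)
    im=r.get_image("wrist"); ims.append(im); cv2.imwrite(f"pics/w{i}.png",im["color"])
    print(np.array(im["extrinsics"])[:3].round(2).tolist())
a=r.get_image("scene"); b=r.get_image("side")
cv2.imwrite("pics/scene1.png",a["color"])
ims+=[a,b]
for q in ["bin","lid_knob","lid_hinge","tin","fish","spice","board","lemon"]:
    rs=[]
    for im in ims:
        A=[x for x in r.spot_point(im,q) if x["p"]>.3]
        if A: rs.append((im["shot"],round(A[0]["p"],2),np.array(A[0]["position"])*[640,480],onz(im,A[0]["position"],{"lid_knob":145,"lid_hinge":106,"lemon":22}.get(q,0))))
    print(q,*rs,sep="\n  ")
print(r.current_time_s())
cv2.imwrite("pics/wcat.png",cv2.resize(np.vstack([ims[0]["color"],ims[1]["color"]]),(400,600)))
```

```text
[-3.1 -0.   0.3]
[[-0.0, -0.95, -0.32, 512.03], [-1.0, 0.0, 0.0, -331.25], [-0.0, 0.32, -0.95, 545.53]]
[[-0.0, -0.95, -0.32, 512.55], [-1.0, 0.0, 0.0, -201.57], [0.0, 0.32, -0.95, 546.03]]
bin
  (3, 0.84, array([243.9, 101.1]), array([ 502.6, -242. ,    0. ]))
  (4, 0.96, array([352.7, 101.2]), array([ 503.1, -244.4,    0. ]))
  (6, 0.58, array([394.6, 280.3]), array([ 500.2, -245.8,    0. ]))
lid_knob
  (3, 0.73, array([234.2, 189.1]), array([ 425.6, -252. ,  145. ]))
  (4, 0.63, array([368.7, 188.9]), array([ 426.3, -250.2,  145. ]))
  (5, 0.79, array([406.6, 236.4]), array([ 436.8, -260.1,  145. ]))
  (6, 0.89, array([398.2, 249.8]), array([ 418.6, -246.9,  145. ]))
lid_hinge
  (6, 0.67, array([389.3, 232.8]), array([ 628. , -231.8,  106. ]))
tin
  (3, 0.55, array([443.6, 112.8]), array([ 488.7, -484.9,    0. ]))
  (4, 0.97, array([548.5, 116.8]), array([ 484.5, -484.7,    0. ]))
  (6, 0.79, array([473.2, 282.1]), array([ 496.9, -485.7,    0. ]))
fish
  (6, 0.66, array([356.6, 245.3]), array([ 755.1, -123.3,   -0. ]))
spice
  (5, 0.63, array([283.7, 246.6]), array([794.6,   9.4,   0. ]))
  (6, 0.61, array([321.5, 242.1]), array([779.3,   5.7,   0. ]))
board
  (3, 0.56, array([246.1, 101.1]), array([ 502.6, -244.6,    0. ]))
  (5, 0.66, array([258.7, 300.3]), array([509.4, 207.3,   0. ]))
  (6, 0.59, array([248.8, 280.2]), array([485.8, 214.1,   0. ]))
lemon
  (5, 0.81, array([222.4, 307.5]), array([489.2, 320.4,  22. ]))
  (6, 0.42, array([321.4, 243.2]), array([722.4,   0.9,  22. ]))
5.3083
```

View pics/w1.png

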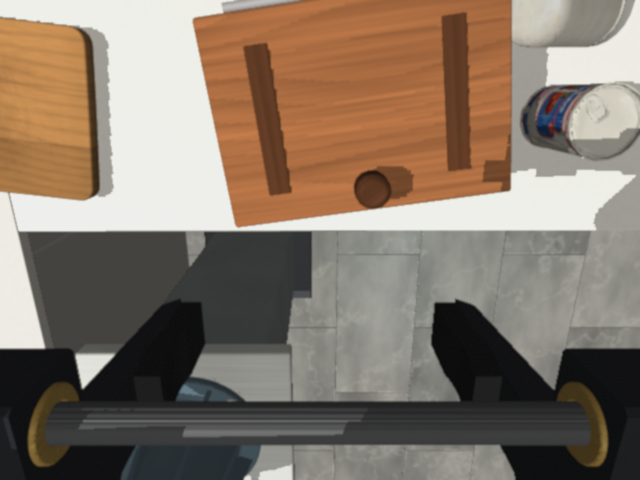

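The wrist view shows the lid, with front corners at about (240,226) and (511,189) and the knob at (372,188). The tin is at (590,120) and the board edge is at the left. Next I'll get the bin yaw from the lid mask.

Run:
```python
from h import *
np.set_printoptions(precision=1,suppress=True)
for p in ([430,-330,400],[430,-200,400],[360,-260,430]):
    r.move_to(p,[np.pi,0,0.0]); r.wait(.2)
    im=r.get_image("wrist")
    for q in ["lid","lid_knob"]:
        M=r.masks_of(im,q)
        if not M: print(q,"none");continue
        m=M[0]["mask"].astype(np.uint8)
        if q=="lid_knob" and m.sum()<9000: print("knob",m.sum());continue
        c=max(cv2.findContours(m,0,2)[0],key=cv2.contourArea)
        h=cv2.approxPolyDP(c,8,True)[:,0]
        w=np.array([onz(im,x/np.array([640,480]),118.5)[:2] for x in h.astype(float)+.5])
        print(q,round(M[0]["p"],2),m.sum(),*[f"{a}->{b}" for a,b in zip(h,w)],sep="\n  ")
        W=np.array([onz(im,(x+.5)/np.array([640,480]),118.5)[:2] for x in c[:,0].astype(float)],np.float32)
        print(cv2.minAreaRect(W))
    A=r.spot_point(im,"lid_knob"); print("knobpt",[(x["p"],onz(im,x["position"],145)) for x in A[:1]])
cv2.imwrite("pics/w2.png",im["color"]); print(r.current_time_s())
```

```text
lid
  0.83
  61964
  [52 18]->[576.2 -91.6]
  [114 226]->[ 381. -118.]
  [383 190]->[ 419.6 -396.6]
  [367   0]->[ 591.  -373.7]
  [164   0]->[ 590.7 -193.7]
((497.0859069824219, -244.02334594726562), (199.00277709960938, 284.7714538574219), 7.699544906616211)
lid_knob
  0.67
  62168
  [52 19]->[575.3 -91.4]
  [115 226]->[ 381. -119.]
  [384 189]->[ 420.6 -397.6]
  [369   0]->[ 591.  -375.5]
  [157   0]->[ 590.7 -187.5]
((496.9712829589844, -244.094482421875), (200.74964904785156, 285.7508544921875), 7.607137680053711)
knobpt [(0.73, array([ 424.7, -251. ,  145. ]))]
lid
  0.61
  62406
  [193  19]->[575.1 -90.6]
  [236 226]->[ 381.  -117.1]
  [510 189]->[ 419.8 -396.9]
  [511   0]->[ 589.9 -373.5]
  [296   0]->[ 590.1 -183.2]
((497.225341796875, -243.53016662597656), (200.38145446777344, 286.19744873046875), 7.675508499145508)
lid_knob
  0.83
  62106
  [193  20]->[574.3 -90.5]
  [236 226]->[ 381.  -117.1]
  [510 188]->[ 420.8 -396.8]
  [512   0]->[ 589.9 -374.4]
  [291   0]->[ 590.1 -178.7]
((497.438232421875, -243.125244140625), (200.97512817382812, 285.3232116699219), 7.701027870178223)
knobpt [(0.61, array([ 427.7, -250.8,  145. ]))]
lid
  0.7
  39983
  [146   0]->[525.8 -97.5]
  [182 155]->[ 380.4 -117.1]
  [451 118]->[ 418.5 -397.1]
  [448   0]->[ 526.2 -383.4]
((471.4867248535156, -247.23167419433594), (147.9688262939453, 284.7766418457031), 7.747922420501709)
lid_knob
  0.89
  39837
  [146   0]->[525.8 -97.5]
  [182 155]->[ 380.4 -117.1]
  [451 117]->[ 419.5 -397. ]
  [447   0]->[ 526.2 -382.4]
((471.26739501953125, -247.5308837890625), (147.83657836914062, 286.079345703125), 7.61676025390625)
knobpt [(0.91, array([ 426.9, -252.4,  145. ]))]
8.15
```

View pics/w2.png

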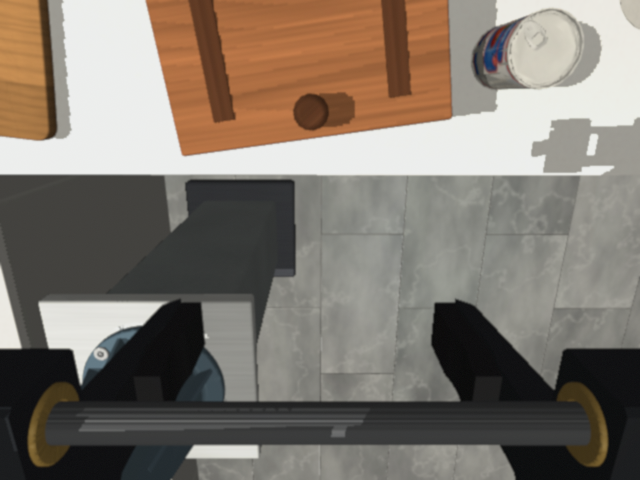

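```bash
cat >> h.py <<'E'
PSI=0.134; H=np.array([596.2,-230.4,106.]); EX=np.array([np.cos(PSI),np.sin(PSI),0]); EY=np.array([-np.sin(PSI),np.cos(PSI),0]); EZ=np.array([0,0,1.])
BIN=H-95*EX-106*EZ
hz=18.7
def knob(t,l=172,n=39): return H+l*(-np.cos(t)*EX+np.sin(t)*EZ)+n*(np.sin(t)*EX+np.cos(t)*EZ)
E
python3 - <<'E'
from h import *
np.set_printoptions(precision=1,suppress=True)
o=[np.pi,0,PSI]; off=np.array([0,0,-hz+1])
r.move_gripper(.75)
r.move_to(knob(0)+off+[0,0,70],o)
r.move_straight(knob(0)+off,o,velocity=120)
r.move_gripper(0,15)
print("op",r.current_opening(),r.current_grip_force(),r.current_wrist_force())
for t in np.linspace(0,1.86,12)[1:]:
    r.move_straight(knob(t)+off,o,velocity=200)
    print(round(t,2),r.current_tcp_pos(),r.current_wrist_force(),round(r.current_opening(),3),round(r.current_time_s(),1))
b=r.get_image("side");cv2.imwrite("pics/side2.png",b["color"])
E
```

```text
op 0.3792636864727155 14.997586319223046 [-0.8  4.5  5.1]
0.17 [ 433.9 -251.6  155.7] [-3.7  1.3 -1. ] 0.376 11.2
0.34 [ 447.  -249.8  182.4] [-8.   1.8  2. ] 0.376 11.5
0.51 [ 464.9 -247.4  206.6] [-10.1   2.7   5.6] 0.378 11.8
0.68 [ 486.9 -244.4  227.4] [-10.4   3.9   7.9] 0.377 12.1
0.85 [ 512.2 -240.9  244. ] [-8.   5.2  8.2] 0.38 12.4
1.01 [ 539.7 -237.2  256.1] [-5.3  4.9  6.7] 0.376 12.7
1.18 [ 568.7 -233.2  263.4] [-2.6  5.7  6.7] 0.381 13.0
1.35 [ 598.5 -229.1  265.7] [-1.8  5.6  6.5] 0.38 13.3
1.52 [ 628.2 -225.   263. ] [-1.8  5.5  5.4] 0.381 13.6
1.69 [ 657.  -221.1  255.1] [0.3 5.5 5.1] 0.377 13.9
1.86 [ 683.9 -217.4  242.3] [2.  5.2 3.9] 0.379 14.2
```

View pics/side2.png

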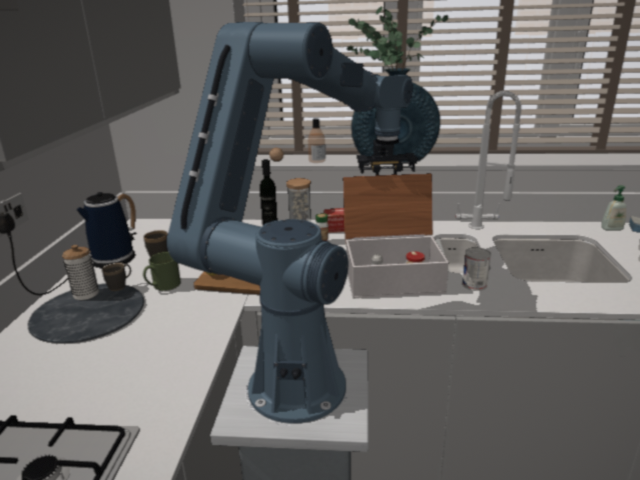

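The side view shows the lid upright in the gripper. In the bin, the salt's metal top is at (377,259) and the honey's red cap at (416,256). I'll release and look in.

Run:
```python
from h import *
np.set_printoptions(precision=1,suppress=True)
r.move_gripper(.8)
p=np.array(r.current_tcp_pos())
r.move_straight(p+[6,0,90],velocity=150)
r.move_to([480,-290,340],[np.pi,0,PSI]); r.wait(.2); i1=r.get_image("wrist")
r.move_to([420,-230,380],[np.pi,0,PSI]); r.wait(.2); i2=r.get_image("wrist"); sd=r.get_image("side"); sc=r.get_image("scene")
cv2.imwrite("pics/w3.png",i2["color"]); cv2.imwrite("pics/w3a.png",i1["color"])
for q,hh in [("honey",86),("salt",90),("lid_knob",0)]:
    for im in (i1,i2,sd,sc):
        A=[x for x in r.spot_point(im,q) if x["p"]>.3][:2]
        M=[x for x in r.masks_of(im,q) if x["p"]>.3][:1]
        print(q,im["shot"],[(round(x["p"],2),onz(im,x["position"],10)) for x in A],[(round(x["p"],2),x["mask"].sum(),np.array(x["position"])*[640,480],onz(im,x["position"],10+hh)) for x in M])
for q in("board","lemon"):
    for im in (sc,sd):
        M=[x for x in r.masks_of(im,q) if x["p"]>.3][:1]
        for x in M:
            c=max(cv2.findContours(x["mask"].astype(np.uint8),0,2)[0],key=cv2.contourArea)[:,0].astype(float)
            W=np.array([onz(im,(y+.5)/np.array([640,480]),22 if q=="board" else 50)[:2] for y in c],np.float32)
            print(q,im["shot"],x["p"],cv2.minAreaRect(W))
print(r.current_time_s())
```

```text
honey 11 [(0.98, array([ 486.9, -304. ,   10. ]))] [(0.68, np.int64(3373), array([332.9, 177.5]), array([ 492.2, -302.6,   96. ]))]
honey 12 [(0.57, array([ 487.3, -303.7,   10. ]))] [(0.67, np.int64(3305), array([395. , 119.4]), array([ 488. , -296.7,   96. ]))]
honey 13 [] []
honey 14 [] []
salt 11 [(0.7, array([ 479.5, -194.1,   10. ]))] [(0.9, np.int64(2000), array([217.8, 167.5]), array([ 487.9, -198.4,  100. ]))]
salt 12 [(0.65, array([ 480.7, -192.2,   10. ]))] [(0.73, np.int64(1377), array([287.4, 109. ]), array([ 483.8, -193. ,  100. ]))]
salt 13 [] []
salt 14 [(0.45, array([425. , 474.2,  10. ]))] []
lid_knob 11 [] [(0.59, np.int64(14994), array([255.9,  17.2]), array([ 625.5, -208.2,   10. ]))]
lid_knob 12 [] []
lid_knob 13 [] [(0.85, np.int64(5419), array([388.2, 206.6]), array([1123.3, -251.5,   10. ]))]
lid_knob 14 [(0.85, array([1347.4, -626.2,   10. ]))] [(0.81, np.int64(2581), array([376.5, 197.5]), array([1044.2, -554.5,   10. ]))]
board 14 0.8 ((487.9932861328125, 216.86654663085938), (298.8230285644531, 223.34710693359375), 83.52812957763672)
board 13 0.87 ((456.34039306640625, 256.1809997558594), (217.8258819580078, 167.49493408203125), 80.70289611816406)
lemon 14 0.85 ((490.2720642089844, 324.146240234375), (51.89537811279297, 101.1436996459961), 75.70010375976562)
lemon 13 0.56 ((482.5611572265625, 327.0422668457031), (129.76329040527344, 52.9884147644043), 14.90402603149414)
19.0917
```

View pics/w3.png

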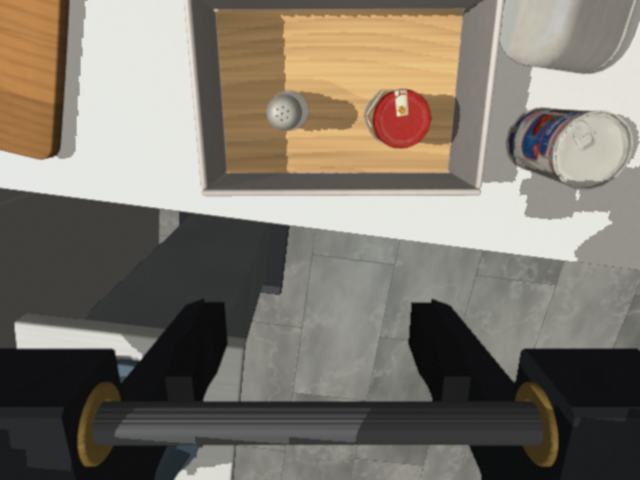

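The lid stays open by itself. In this view the salt is at (287,110) and the honey's red cap at (402,117), both with free room along y. I'll pick the honey with the fingers closing along y.

Run:
```python
from h import *
np.set_printoptions(precision=1,suppress=True)
o=[np.pi,0,PSI]
im=r.get_image("wrist"); c=im["color"].astype(int)
red=(c[...,2]>110)&(c[...,1]<60)&(c[...,0]<70); red[200:]=0; red[:,:340]=0; red[:,470:]=0
hull=cv2.convexHull(np.argwhere(red)[:,::-1].astype(np.int32)); (cx,cy),_=cv2.minEnclosingCircle(hull)
cap=onz(im,[cx/640,cy/480],94); print("cap",(cx,cy),_,cap)
h=(np.array([487.2,-303.8])+cap[:2])/2
if np.linalg.norm(h-cap[:2])>5: h=np.array([487.2,-303.8]); print("disagree")
r.move_gripper(.85)
r.move_to([h[0],h[1],180],o)
r.move_straight([h[0],h[1],67-hz],o,velocity=130)
print("F",r.current_wrist_force())
r.move_gripper(0,25); print(r.current_opening(),r.current_grip_force(),r.current_wrist_force())
r.move_straight([h[0],h[1],200],o,velocity=120)
print(r.current_opening(),r.current_grip_force(),r.current_wrist_force())
r.move_to([430,60,330],[np.pi,0,0]); r.wait(.2)
im=r.get_image("wrist"); cv2.imwrite("pics/w4.png",im["color"])
for q,z in (("board",22),("lemon",50)):
    for x in r.masks_of(im,q)[:1]:
        cc=max(cv2.findContours(x["mask"].astype(np.uint8),0,2)[0],key=cv2.contourArea)
        W=lambda c:np.array([onz(im,(y+.5)/np.array([640,480]),z)[:2] for y in c.astype(float)],np.float32)
        ap=cv2.approxPolyDP(cc,6,True)[:,0]
        print(q,x["p"],cv2.minAreaRect(W(cc[:,0])),*zip(ap,W(ap)),sep="\n ")
print(r.current_time_s())
```

```text
cap (400.6728820800781, 118.05139923095703) 29.707990646362305 [ 489.9 -302.5   94. ]
F [-1.1 -0.5 -0. ]
0.6798317979212628 24.920116287394194 [-0.6 -0.1  5.3]
0.6829857067666264 24.857269569765776 [-0.5 -0.1 -2.4]
board
 0.8
 ((500.0584716796875, 215.52658081054688), (299.2035827636719, 199.5502166748047), 83.39486694335938)
 (array([2, 0], dtype=int32), array([595.3, 354.4], dtype=float32))
 (array([12, 89], dtype=int32), array([516.3, 363.1], dtype=float32))
 (array([49, 93], dtype=int32), array([512.5, 327. ], dtype=float32))
 (array([ 73, 126], dtype=int32), array([480.4, 308.8], dtype=float32))
 (array([ 56, 161], dtype=int32), array([444.7, 333.3], dtype=float32))
 (array([ 19, 152], dtype=int32), array([454.1, 370.1], dtype=float32))
 (array([ 28, 183], dtype=int32), array([421.4, 367.8], dtype=float32))
 (array([277, 214], dtype=int32), array([386.6, 102.6], dtype=float32))
 (array([298, 207], dtype=int32), array([394.5,  79.5], dtype=float32))
 (array([318,  37], dtype=int32), array([563.2,  57.6], dtype=float32))
 (array([310,  17], dtype=int32), array([580.6,  65.2], dtype=float32))
 (array([195,   0], dtype=int32), array([595.1, 173.1], dtype=float32))
lemon
 0.64
 ((484.1803283691406, 328.2916564941406), (66.14653015136719, 64.34912109375), 60.89727783203125)
 (array([17, 86], dtype=int32), array([518.8, 339.1], dtype=float32))
 (array([  1, 111], dtype=int32), array([496.4, 359.4], dtype=float32))
 (array([  4, 132], dtype=int32), array([476.9, 361.1], dtype=float32))
 (array([ 19, 150], dtype=int32), array([459.7, 350.5], dtype=float32))
 (array([ 56, 160], dtype=int32), array([449.9, 316.2], dtype=float32))
 (array([ 72, 134], dtype=int32), array([474.9, 295.8], dtype=float32))
 (array([ 65, 108], dtype=int32), array([499., 298.], dtype=float32))
25.075
```

View pics/w4.png

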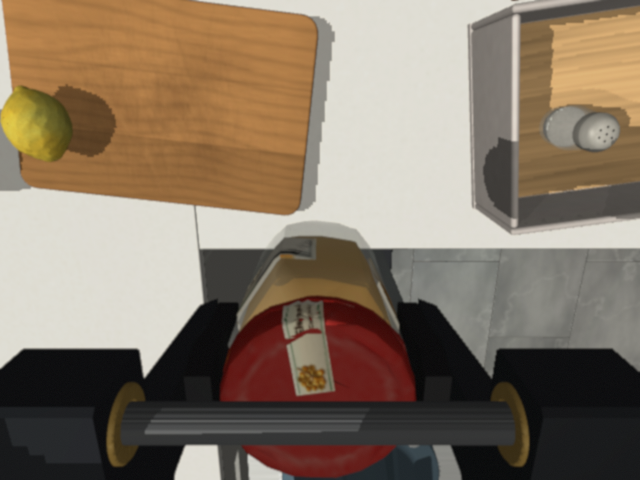

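The board fit is 299x200 mm, centred at (500, 215.5) with yaw -6.6°. The lemon is at (37,123), the honey hangs upright in the gripper and the salt is at about (580,130). I'll place the honey now.

```bash
cat >> h.py <<'E'
B=np.array([500,215.5]); BY=-0.115
def bd(x,y): return B+[x*np.cos(BY)-y*np.sin(BY), x*np.sin(BY)+y*np.cos(BY)]
def place(xy,z0,o,op):
    r.move_to([*xy,z0+60],o); r.move_straight([*xy,z0+3],o,velocity=100); r.wait(.2)
    f0=r.current_wrist_force()[2]; z=z0+3
    while z>z0-3:
        z-=.7; r.move_straight([*xy,z],o,velocity=20); f=r.current_wrist_force()[2]
        if f-f0>1.5: break
    print("down",z-z0,f-f0)
    r.move_gripper(op); r.wait(.1)
    r.move_straight([*xy,z0+120],o,velocity=150)
E
python3 - <<'E'
from h import *
np.set_printoptions(precision=1,suppress=True)
place(bd(0,0),22+57-hz,[np.pi,0,BY],.84)
o=[np.pi,0,PSI]; s=np.array([480.1,-193.2])
r.move_to([430,-180,330],o); r.wait(.2); im=r.get_image("wrist")
for x in r.spot_point(im,"salt")[:1]: print("salt",x["p"],onz(im,x["position"],10))
for x in r.masks_of(im,"salt")[:1]: print("m",onz(im,x["position"],85))
b=np.array(onz(im,r.spot_point(im,"salt")[0]["position"],10))[:2]
if np.linalg.norm(b-s)<6: s=(b+s)/2
r.move_gripper(.72)
r.move_to([*s,180],o); r.move_straight([*s,66-hz],o,velocity=130)
print("F",r.current_wrist_force())
r.move_gripper(0,12); print(r.current_opening(),r.current_grip_force())
r.move_straight([*s,210],o,velocity=120)
print(r.current_opening(),r.current_grip_force(),r.current_time_s())
sd=r.get_image("scene"); cv2.imwrite("pics/scene3.png",sd["color"])
E
```

```text
down 0.19999999999998863 8.195661427799298
m [ 482.2 -188.5   85. ]Traceback (most recent call last):
  File "<stdin>", line 8, in <module>
IndexError: list index out of range
```

Run:
```python
from h import *
np.set_printoptions(precision=1,suppress=True)
o=[np.pi,0,PSI]; s=np.array([480.5,-192.5])
r.move_gripper(.76)
r.move_to([*s,180],o); r.move_straight([*s,66-hz],o,velocity=130)
print("F",r.current_wrist_force())
r.move_gripper(0,12); print(r.current_opening(),r.current_grip_force())
r.move_straight([*s,210],o,velocity=120)
print(r.current_opening(),r.current_grip_force(),r.current_time_s())
sd=r.get_image("scene"); cv2.imwrite("pics/scene3.png",sd["color"])
```

```text
F [-0.2 -1.5 -0.2]
0.4417889326733892 11.93889881047653
0.4396142304075889 11.785897240333725 35.6833
```

View pics/scene3.png

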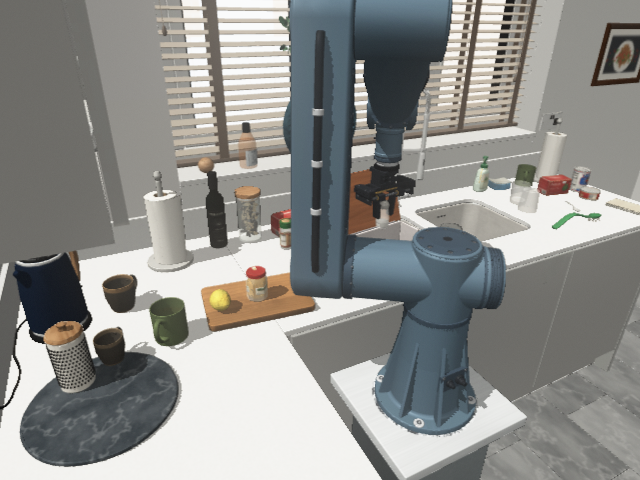

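The honey stands upright on the board at (257,283), and the salt is held at (385,210). I'll place the salt.

Run:
```python
from h import *
np.set_printoptions(precision=1,suppress=True)
place(bd(0,-98),22+56-hz,[np.pi,0,BY],.72)
r.move_to([400,60,380],[np.pi,0,0]); r.wait(.4)
im=r.get_image("wrist"); sc=r.get_image("scene"); cv2.imwrite("pics/w5.png",np.hstack([cv2.resize(im["color"],(400,300)),sc["color"][150:450,130:530]]))
for q in("honey","salt","lemon"):
    print(q,[(x["p"],onz(im,x["position"],22)) for x in r.spot_point(im,q)[:1]])
print(r.current_time_s(),bd(0,0),bd(0,-98))
```

```text
down 0.19999999999998863 2.675292729332474
honey [(0.79, array([495.7, 214.6,  22. ]))]
salt [(0.63, array([487.1, 118.2,  22. ]))]
lemon [(0.76, array([483.5, 329.8,  22. ]))]
42.025 [500.  215.5] [488.8 118.1]
```

View pics/w5.png

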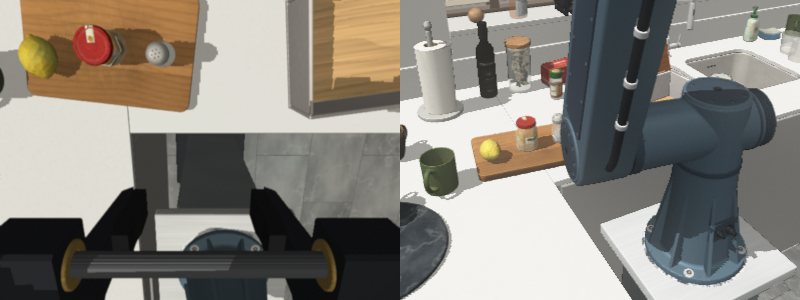

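The honey (95,45) and salt (160,53) stand upright on the board. The lemon (38,57) hasn't moved, and the lid is still up behind the arm.

```bash
python3 -c "
from h import *
print(r.sign_off())"
```

```text
the job is handed in; nothing more can be done
None
```

The job is handed in at about 42 s of the 72 s allowed: the lid stays open on its own, the honey jar and salt shaker stand upright on the board, and the lemon was left where it was.

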